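Find the tub with the torch batteries by its weight

ROBOT

A 6-joint arm with a two-finger parallel gripper is mounted at the origin on the work surface. World frame = base frame: x ahead of the robot, y to its left, z up, the work surface at z = 0. Lengths are in mm, angles in rad, forces in N, time in s.
With the tool pointing down it reaches from about 300 to 775 mm from the base axis. Payload 14.6 kg.
Tool frame: the origin (TCP) lies between the finger pads; the fingertips stand manip.nose_length ahead of it and the grasp point (between the pads) lies 11 mm behind it (manip.nose_length is the distance from the TCP to the fingertips, in mm); z points along the fingers, y is the line along which they close (so a half turn about z gives the same grasp; the last joint's range is limited). The gripper opens to 94 mm and grips with 3 to 60 N. Pads are 16 mm wide; open, the fingers measure 119 mm over their backs; the gripper's body (75 mm by 177 mm) begins 78 mm behind the grasp point.
Start: joints at [1.15, 0.3, 1.521, -0, 1.321, -0.067], TCP at [190.553, 515.925, 213.446] pointing down, gripper open.
Joint ranges: [-3.03, 3.03], [-0.79, 2.21], [0.23, 2.52], [-1.04, 4.18], [0, 3.07], [-2.55, 2.55]. Speed limits (rad/s): [2.22, 2.22, 2.57, 3.14, 3.14, 3.14].

INTERFACE

Orientations are given as [roll, pitch, yaw] about the fixed x, y, z axes, in that order (R = Rz(yaw) Ry(pitch) Rx(roll)).
In Python, from cell import manip, cams, job gives the robot as it stands.
- The arm moves only by the tool jog_arm, never from a script. Its argument "commands" is a list of rows, each an object of numbers: "dx", "dy", "dz": the shift along the tool's x, y, z each as a share of 40 mm, from -1 to 1; "ax", "ay", "az": the turn, a rotation vector about the tool's x, y, z each as a share of 10 degrees, from -1 to 1; "gripper": the closure, from 0 (fully open) to 1 (shut). A call has 1 to 10 rows; each row shifts and turns the commanded pose from where the row before left it, along the tool's axes as they then stand; what a row does not reach is not made up. A row lasts 1/8 s, in which the tool goes at most 62.5 mm and 10.7 degrees, less where a joint would pass 70% of its speed; a pose out of reach is approached as far as the arm can. A call with a number of a shift or a turn outside -1 to 1 is refused whole. A call with a gripper value outside its range is refused whole. The fingers move at their own pace and stop on an object; "squeeze" is the grip in N (left out, the last holds). Time passes only in rows, so rows that do not move let the fingers close. It gives the time, the measured TCP pose, the force, the opening and the grip force at its end, in the units of the state.
- manip.read_state(): the state, without advancing time (a new reading comes with each control period).
- cams.camera(name): name is "side" or "top"; returns a dict with "image" (384x512x3 uint8, red, green, blue), "fx", "fy", "cx", "cy" (pixels), "world_to_cam" (4x4, takes a point from world to camera coordinates). Camera axes: x right, y down, z forward; pixel columns grow to the right and rows downward; lengths in mm; the calibration is good to about 2 mm. A picture is of the moment at which its call begins. There is no depth.
- job.sign_off(): hands the job in; it is judged then, once.
The state is a dict: "clock": time; "joints": joint angles; "qd": joint speeds; "effort": joint torques, N m; "eef_pos": TCP position; "eef_rot": TCP orientation; "wrist_force": force on the tool from outside, world axes, zero at the start; "moment": the same for the moment, N m; "finger_gap": finger opening in mm; "finger_force": force on a finger pad.
Only numpy, scipy, OpenCV 4.12 (cv2) and the standard library are available. Lean on these libraries where they do the work, as an engineer would, in place of code of your own. Each camera call takes 0.05 s, during which the arm holds its last target. There are 200 camera calls.

TASK

The spare torch batteries are in one of the three identical lidded tubs hanging on the pegboard; the other two hold only an empty carton. Feel by lifting which tub is the heavy one, take it up off its hook from under the mop pole and set it down gently and upright on the low pine shelf beside the torch. Leave the two light tubs hanging properly on their own hooks and disturb nothing else.

Things in the scene. Friction and masses are not known exactly. Their poses are not given: they have to be found in the camera images.
- board: pegboard stand, fixed: white perforated panel 460 mm wide, 180 mm high, two posts 345 mm high. Origin on the table under the middle of its front face; y along it, -x its front, where the tubs hang. A 16 mm dowel at x = -21, z = 47 mm keeps the tubs plumb. A hung tub's origin is at x = -71, z = 44 mm. A folded mop frame (20 x 90 x 240 mm) hangs at x = -61, y = -270 mm.
- board_hook (a point): top of the middle of three upturned flat steel hooks (the others 120 mm to either side along the board's y). The tips are 30 mm wide, 8 mm thick, from x = -24 to -16 mm of the board, top at z = 130 mm
- board_pole (a point): middle of the mop pole's axis. The pole, 28 mm thick, is fixed along the board's y above the tubs' handles (board x = -61, z = 320 mm), so a handle can be reached only with the tool tilted some 30 to 45 degrees, coming from the board's front under the pole
- tub_a: one of three identical closed plastic tubs; lid and handle are fixed to it. Box 84 x 84 x 94 mm high. Origin: centre of its underside, z up, x towards the board. On its back (+x) a lip 40 mm wide, underside 86 mm up, goes 13 mm back and turns 20 mm down behind the hook: raise the tub 25 to 30 mm to take it off. Weighs 0.14 to 0.21 kg with an empty carton, 0.52 to 0.82 kg with the batteries.
- tub_b: the same as tub_a in every visible way; any of the three may be the heavy one
- tub_c: the same as tub_a in every visible way; any of the three may be the heavy one
- tub_a_grip (a point): middle of tub_a's rigid carry handle, 131 mm above the tub's underside: a bar along the tub's x, 60 mm long, 16 mm wide (y), 18 mm high, on two end posts that leave 28 mm free between bar and lid; axes as the tub's
- tub_b_grip (a point): middle of tub_b's rigid carry handle, 131 mm above the tub's underside: a bar along the tub's x, 60 mm long, 16 mm wide (y), 18 mm high, on two end posts that leave 28 mm free between bar and lid; axes as the tub's
- tub_c_grip (a point): middle of tub_c's rigid carry handle, 131 mm above the tub's underside: a bar along the tub's x, 60 mm long, 16 mm wide (y), 18 mm high, on two end posts that leave 28 mm free between bar and lid; axes as the tub's
- shelf: low pine shelf standing on the table, fixed: board 200 mm (x) by 300 mm (y), its top 30 mm above the table. Origin on the table under its centre. The torch stands near its +y end (about y = +100 mm); the rest, about y = -140 to +30 mm, is clear.
- torch: steel torch standing on its head on the shelf, 52 mm thick at the foot, 36 mm above, 145 mm high; origin centre of its foot
- mug: white ceramic mug of wooden pegs, 80 mm wide, about 115 mm high with the pegs; origin centre of its foot
- jar: shallow glass jar with a metal cap, 60 mm wide, 36 mm high, on the table in front of the tubs; origin centre of its foot
- brush: grey hand brush lying on its bristles, 275 mm long, 35 mm high; origin on the table under its middle
Mind the look-alikes: they are no part of the job. What is shaped like the tub_a but purple is not meant.

How it is judged:
By the outcome, as a careful person would: the job done as asked, in the order asked, and still so for the second after the job is handed in, with the robot touching nothing.
It also fails if it takes over 64 s, if anything falls off the work surface, if the arm or the gripper's body presses on something with over 40 N, if the wrist force passes 120 N, or if a joint passes its speed limit or range.

## Working session

There is one attempt and no reset: what is moved stays moved. The work goes in short steps, Python scripts to look and compute and a tool call to move; the robot and the scene stay as the last step left them, time stands still between calls to the robot, and variables do not carry over. Pictures are saved under pics/ and viewed, at most 10 in all, crops included, and the job is handed in when it is done.

Besides the shell and the picture viewer there is one more tool, called after "Request:" as name([rows], argument=value, ...), one row to a line, values as JSON. jog_arm: Moves the arm, as the interface text tells. Shift numbers are shares of 40 mm and turn numbers shares of 10 degrees, none past 1 either way. Its arguments: {"type":"object","properties":{"commands":{"type":"array"},"squeeze":{"type":"number"}},"required":["commands"]}

```bash
mkdir -p pics; ls; python3 - <<'E'
from cell import manip, cams, job
import cv2
print(manip.read_state(), manip.nose_length)
for n in("side","top"):
    c=cams.camera(n); cv2.imwrite(f"pics/{n}0.png",cv2.resize(c["image"][:,:,::-1],(800,600),interpolation=cv2.INTER_CUBIC))
    print(n,c["fx"],c["fy"],c["cx"],c["cy"],c["world_to_cam"].round(4).tolist())
E
```

```text
pics
{'clock': 0.0, 'joints': array([ 1.15040619e+00,  3.00452020e-01,  1.52157558e+00,  3.21639658e-05,
        1.32072196e+00, -6.66134714e-02]), 'qd': array([-0.00146153,  0.00162076, -0.0016815 , -0.0002252 , -0.00163339,
        0.00051858]), 'effort': array([-7.35697677e-05, -5.31809020e+01, -3.52737021e+01,  7.09070452e-02,
        2.44987925e-02, -3.48850813e-05]), 'eef_pos': array([190.44068839, 515.70344337, 212.89912662]), 'eef_rot': array([-3.14044039e+00, -1.08093804e-04,  2.78780795e+00]), 'wrist_force': array([-0.24992884, -0.04784116,  0.25932926]), 'moment': array([-0.00719231,  0.04016139,  0.00078735]), 'finger_force': 0.0, 'finger_gap': 94.18195402487395} 8.0
side 390.0389157940224 390.0389157940224 251.6178211002343 190.6903847872476 [[0.9988, -0.0479, 0.0062, -579.1995], [-0.0305, -0.7241, -0.6891, 147.6226], [0.0375, 0.6881, -0.7247, 1328.6843], [0.0, 0.0, 0.0, 1.0]]
top 446.44479246782026 446.44479246782026 245.8904513086539 187.30886751881678 [[-0.0193, -0.9998, -0.0104, 34.7513], [-0.985, 0.0208, -0.1715, 611.4964], [0.1717, 0.0069, -0.9851, 1505.5908], [0.0, 0.0, 0.0, 1.0]]
```

View pics/side0.png

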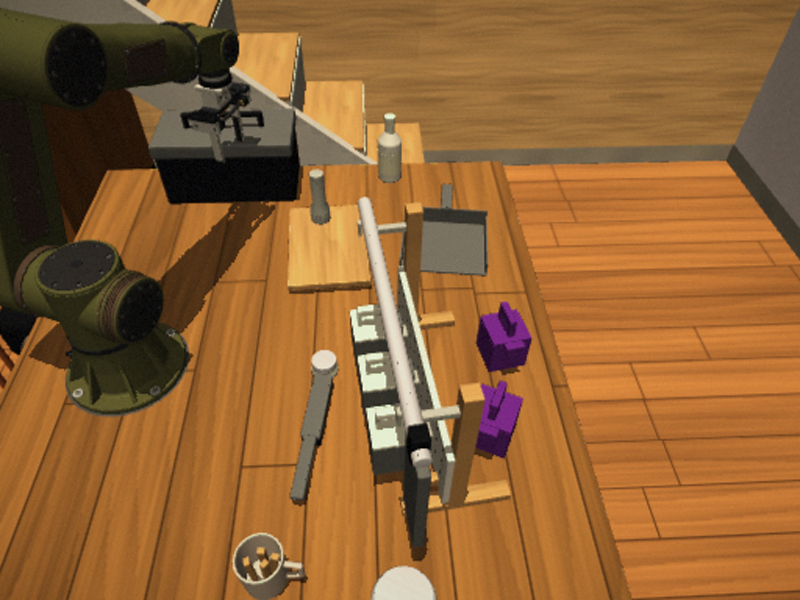

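View pics/top0.png

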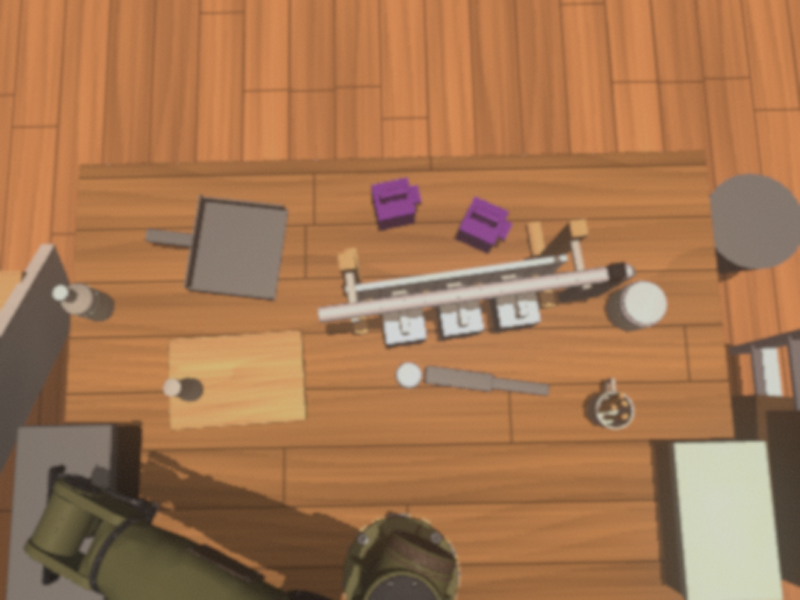

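The side view shows the tubs at (365,325), (378,372) and (390,425), the jar at (323,362) and the torch at (318,195). In the top view the tub lids are at (405,325), (461,316) and (517,308), and the shelf runs from (168,338) to (306,418). I'll zoom in for accuracy.

```bash
python3 - <<'E'
import cv2
from cell import cams
for n,(u0,v0,w,h),k in(("side",(215,120,100,130),4.6),("top",(195,145,215,110),3.7)):
    im=cams.camera(n)["image"][v0:v0+h,u0:u0+w,::-1]
    im=cv2.resize(im,None,fx=k,fy=k,interpolation=cv2.INTER_CUBIC)
    for i in range(0,w,10): cv2.putText(im,str(u0+i),(int(i*k),8),0,.3,(0,0,255)); cv2.line(im,(int(i*k),0),(int(i*k),im.shape[0]),(0,0,255) if i%50==0 else (120,120,120),1) if i%20==0 else 0
    for i in range(0,h,20): cv2.putText(im,str(v0+i),(0,int(i*k)),0,.3,(255,0,0)); cv2.line(im,(0,int(i*k)),(im.shape[1],int(i*k)),(120,120,120),1)
    cv2.imwrite(f"pics/{n}z.png",im); print(im.shape)
E
```

```text
(598, 460, 3)
(407, 796, 3)
```

View pics/sidez.png

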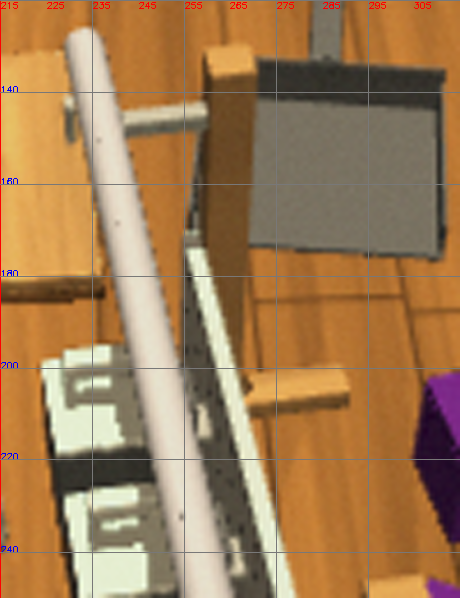

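View pics/topz.png

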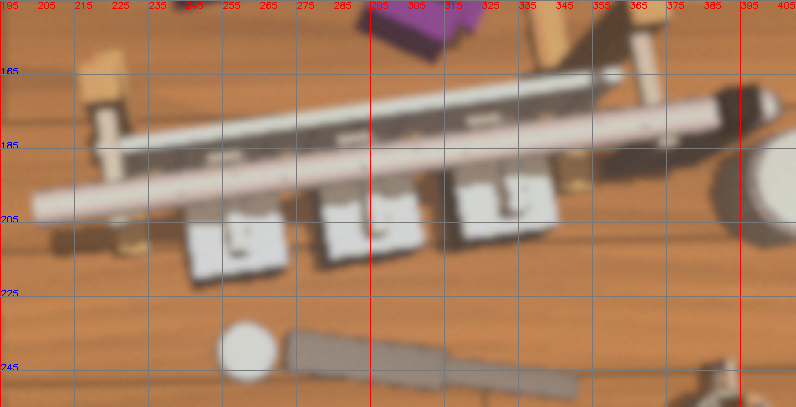

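```bash
cat > h.py <<'E'
import numpy as np
from scipy.optimize import least_squares
from cell import manip,cams,job
C={n:cams.camera(n) for n in("side","top")}
def proj(n,P):
    c=C[n]; P=np.atleast_2d(P); q=P@c["world_to_cam"][:3,:3].T+c["world_to_cam"][:3,3]
    return np.c_[c["fx"]*q[:,0]/q[:,2]+c["cx"],c["fy"]*q[:,1]/q[:,2]+c["cy"]]
def T(p,q): c,s=np.cos(p[2]),np.sin(p[2]); q=np.atleast_2d(q); return np.c_[p[0]+c*q[:,0]-s*q[:,1],p[1]+s*q[:,0]+c*q[:,1],q[:,2]]
def fit(obs,p0):
    f=lambda p:np.concatenate([(proj(n,T(p,np.array(q)+[0,0,p[3]]))-uv)[0] for n,q,uv in obs])
    r=least_squares(f,p0,loss="soft_l1"); return r.x,r.fun.reshape(-1,2)
E
python3 - <<'E'
from h import *
o=[]
t=lambda x,y:(195+x/3.7,145+y/3.7); s=lambda x,y:(215+x/4.6,120+y/4.6); f=lambda x,y:(x/1.5625,y/1.5625)
L=lambda y:[-113,y,138]
for y,uv in((162,t(195,278)),(78,t(288,264)),(42,t(330,261)),(-42,t(426,246)),(-78,t(467,240)),(-162,t(558,223))): o.append(("top",L(y),uv))
for y,uv in((162,s(43,363)),(78,s(57,455)),(42,s(64,491)),(-78,f(366,407)),(-162,f(375,447))): o.append(("side",L(y),uv))
p,r=fit(o,[560,0,.1,0]); print("board",p.round(3)); print(r.round(1).tolist())
for y in(120,0,-120): print("grip",T(p,[-71,y,175+p[3]]).round(1))
a=T(p,[[-61,-230,320],[-61,230,320]]); print("pole",a.round(), [((proj(n,a))).round(1).tolist() for n in C])
o=[("top",q,f(*uv)) for q,uv in(([100,150,30],(168,338)),([100,-150,30],(302,331)),([-100,-150,30],(306,418)),([-100,150,30],(172,428)))]
o+=[("side",q,f(*uv)) for q,uv in(([-100,150,30],(289,210)),([-100,-150,30],(288,288)),([100,-150,30],(370,283)))]
p,r=fit(o,[450,300,0,0]); print("shelf",p.round(3)); print(r.round(1).tolist())
p,r=fit([("top",[0,0,145],f(172,388)),("side",[0,0,145],f(317,174))],[450,400,0,0]); print("torch",p.round(1),r.round(1).tolist())
p,r=fit([("top",[0,0,36],f(409,375)),("side",[0,0,36],f(323,358))],[450,100,0,0]); print("jar",p.round(1),r.round(1).tolist())
p,r=fit([("top",[0,0,0],t(720,110)),("side",[0,0,0],f(418,420))],[550,-200,0,320]); print("pole end",p.round(1),r.round(1).tolist())
E
```

```text
board [ 6.21952e+02 -1.28499e+02  1.29000e-01 -4.42000e-01]
[[0.1, -0.1], [0.4, -0.2], [-0.0, -1.0], [-0.5, -0.7], [-0.7, -0.7], [0.0, 0.1], [-0.8, -0.4], [-0.4, -0.6], [-0.3, 0.6], [0.1, 0.1], [-1.0, 0.8]]
grip [[536.2 -18.6 174.6]]
grip [[ 551.5 -137.6  174.6]]
grip [[ 566.9 -256.6  174.6]]
pole [[ 591. -364.  320.]
 [ 532.   92.  320.]] [[[265.3, 268.4], [235.0, 139.3]], [[379.0, 175.9], [221.3, 199.3]]]
shelf [ 4.29111e+02  3.55167e+02  4.80000e-02 -6.80500e+00]
[[0.9, 0.5], [-0.1, -0.8], [0.1, 0.9], [-0.8, 0.5], [0.9, 0.1], [-0.1, 0.0], [0.7, -0.2]]
torch [406.5 454.6  -2.9  25.5] [[-0.1, -0.5], [-0.6, 0.1]]
jar [428.8 -28.7   0.    4. ] [[-0.0, -0.0], [-0.0, 0.0]]
pole end [ 5.915e+02 -3.853e+02 -2.000e-01  3.508e+02] [[-0.1, -1.4], [-0.8, 0.1]]
```

```bash
cat >> h.py <<'E'
from scipy.spatial.transform import Rotation as Ro
PSI=.129
def Rt(tilt,yaw=PSI):
    s,c=np.sin(np.radians(tilt)),np.cos(np.radians(tilt))
    return Ro.from_euler("z",yaw)*Ro.from_matrix(np.array([[c,0,s],[0,-1,0],[s,0,-c]]))
def now():
    s=manip.read_state(); return s["eef_pos"],Ro.from_euler("xyz",s["eef_rot"])
def rows(p,R,p1,R1,n):
    "n jog rows from pose (p,R) to (p1,R1)"
    w=(R.inv()*R1).as_rotvec()/n; out=[]; st=Ro.from_rotvec(w); d=(np.array(p1)-p)/n
    for i in range(n):
        v=R.inv().apply(d)/40; a=np.degrees(w)/10
        r=dict(zip(("dx","dy","dz","ax","ay","az"),np.r_[v,a].round(2).tolist()))
        out.append({k:x for k,x in r.items() if abs(x)>.004}); R=R*st
    print(str(out).replace("'",'"'))
E
python3 - <<'E'
from h import *
p,R=now(); rows(p,R,[400,0,280],Rt(0),16)
print(); rows([400,0,280],Rt(0),[400,0,280],Rt(40),5)
E
```

```text
[{"dx": -0.59, "dy": -0.64, "dz": -0.1, "az": 0.95}, {"dx": -0.68, "dy": -0.54, "dz": -0.1, "az": 0.95}, {"dx": -0.76, "dy": -0.42, "dz": -0.1, "az": 0.95}, {"dx": -0.82, "dy": -0.28, "dz": -0.1, "az": 0.95}, {"dx": -0.86, "dy": -0.14, "dz": -0.1, "az": 0.95}, {"dx": -0.87, "dz": -0.1, "az": 0.95}, {"dx": -0.86, "dy": 0.14, "dz": -0.1, "az": 0.95}, {"dx": -0.82, "dy": 0.28, "dz": -0.1, "az": 0.95}, {"dx": -0.76, "dy": 0.42, "dz": -0.1, "az": 0.95}, {"dx": -0.69, "dy": 0.54, "dz": -0.1, "az": 0.95}, {"dx": -0.59, "dy": 0.64, "dz": -0.1, "az": 0.95}, {"dx": -0.47, "dy": 0.73, "dz": -0.1, "az": 0.95}, {"dx": -0.35, "dy": 0.8, "dz": -0.1, "az": 0.95}, {"dx": -0.21, "dy": 0.84, "dz": -0.1, "az": 0.95}, {"dx": -0.07, "dy": 0.87, "dz": -0.1, "az": 0.95}, {"dx": 0.08, "dy": 0.87, "dz": -0.1, "az": 0.95}]

[{"ay": 0.8}, {"ay": 0.8}, {"ay": 0.8}, {"ay": 0.8}, {"ay": 0.8}]
```

Request:
jog_arm([
  {"dx": -0.59, "dy": -0.64, "dz": -0.1, "az": 0.95},
  {"dx": -0.68, "dy": -0.54, "dz": -0.1, "az": 0.95},
  {"dx": -0.76, "dy": -0.42, "dz": -0.1, "az": 0.95},
  {"dx": -0.82, "dy": -0.28, "dz": -0.1, "az": 0.95},
  {"dx": -0.86, "dy": -0.14, "dz": -0.1, "az": 0.95},
  {"dx": -0.87, "dz": -0.1, "az": 0.95},
  {"dx": -0.86, "dy": 0.14, "dz": -0.1, "az": 0.95},
  {"dx": -0.82, "dy": 0.28, "dz": -0.1, "az": 0.95},
])

```text
schema error: expected keys dx, dy, dz, ax, ay, az, gripper
```

Request:
jog_arm([
  {"dx": -0.76, "dy": 0.42, "dz": -0.1, "az": 0.95},
  {"dx": -0.69, "dy": 0.54, "dz": -0.1, "az": 0.95},
  {"dx": -0.59, "dy": 0.64, "dz": -0.1, "az": 0.95},
  {"dx": -0.47, "dy": 0.73, "dz": -0.1, "az": 0.95},
  {"dx": -0.35, "dy": 0.8, "dz": -0.1, "az": 0.95},
  {"dx": -0.21, "dy": 0.84, "dz": -0.1, "az": 0.95},
  {"dx": -0.07, "dy": 0.87, "dz": -0.1, "az": 0.95},
  {"dx": 0.08, "dy": 0.87, "dz": -0.1, "az": 0.95},
])

```text
schema error: expected keys dx, dy, dz, ax, ay, az, gripper
```

Request:
jog_arm([
  {"ay": 0.8},
  {"ay": 0.8},
  {"ay": 0.8},
  {"ay": 0.8},
  {"ay": 0.8},
  {},
  {},
])

```text
schema error: expected keys dx, dy, dz, ax, ay, az, gripper
```

```bash
python3 - <<'E'
from h import *
p,R=now(); Rg=Rt(40); z=Rg.apply([0,0,1])
s=manip.read_state();print(p.round(1),s["joints"].round(2),np.degrees((R.inv()*Rg).as_rotvec()).round(1),s["wrist_force"],s["clock"])
g=np.array([536.2,-18.6,174.6])+11*z; pre=g-90*z; print(pre,g)
rows(p,R,pre,Rg,5); rows(pre,Rg,g,Rg,4)
E
```

```text
[190.6 515.9 213.4] [ 1.15  0.3   1.52 -0.    1.32 -0.07] [-52.5  12.9 144.2] [-0.87852745 -0.38803222  0.45977587] 0.5
[485.84171006 -25.13249542 235.11751101] [543.21191379 -17.69041203 166.17351113]
[{"dx": -2.32, "dy": -2.03, "dz": -0.11, "ax": -1.05, "ay": 0.26, "az": 2.88}, {"dx": -2.99, "dy": -0.6, "dz": -0.48, "ax": -1.05, "ay": 0.26, "az": 2.88}, {"dx": -2.86, "dy": 1.01, "dz": -0.58, "ax": -1.05, "ay": 0.26, "az": 2.88}, {"dx": -1.97, "dy": 2.34, "dz": -0.37, "ax": -1.05, "ay": 0.26, "az": 2.88}, {"dx": -0.58, "dy": 3.03, "dz": 0.07, "ax": -1.05, "ay": 0.26, "az": 2.88}]
[{"dz": 0.56}, {"dz": 0.56}, {"dz": 0.56}, {"dz": 0.56}]
```

Request:
jog_arm([
  {"dx": -0.59, "dy": -0.64, "dz": -0.1, "ax": 0, "ay": 0, "az": 0.95, "gripper": 0},
  {"dx": -0.68, "dy": -0.54, "dz": -0.1, "ax": 0, "ay": 0, "az": 0.95, "gripper": 0},
  {"dx": -0.76, "dy": -0.42, "dz": -0.1, "ax": 0, "ay": 0, "az": 0.95, "gripper": 0},
  {"dx": -0.82, "dy": -0.28, "dz": -0.1, "ax": 0, "ay": 0, "az": 0.95, "gripper": 0},
  {"dx": -0.86, "dy": -0.14, "dz": -0.1, "ax": 0, "ay": 0, "az": 0.95, "gripper": 0},
  {"dx": -0.87, "dy": 0, "dz": -0.1, "ax": 0, "ay": 0, "az": 0.95, "gripper": 0},
  {"dx": -0.86, "dy": 0.14, "dz": -0.1, "ax": 0, "ay": 0, "az": 0.95, "gripper": 0},
  {"dx": -0.82, "dy": 0.28, "dz": -0.1, "ax": 0, "ay": 0, "az": 0.95, "gripper": 0},
])

```text
clock: 1.5
eef_pos: [295.6, 257.3, 245.7]
eef_rot: [3.141, -0.0, 1.456]
wrist_force: [-0.4, -0.1, 0.8]
finger_gap: 94.0
finger_force: 0.0
```

Request:
jog_arm([
  {"dx": -0.76, "dy": 0.42, "dz": -0.1, "ax": 0, "ay": 0, "az": 0.95, "gripper": 0},
  {"dx": -0.69, "dy": 0.54, "dz": -0.1, "ax": 0, "ay": 0, "az": 0.95, "gripper": 0},
  {"dx": -0.59, "dy": 0.64, "dz": -0.1, "ax": 0, "ay": 0, "az": 0.95, "gripper": 0},
  {"dx": -0.47, "dy": 0.73, "dz": -0.1, "ax": 0, "ay": 0, "az": 0.95, "gripper": 0},
  {"dx": -0.35, "dy": 0.8, "dz": -0.1, "ax": 0, "ay": 0, "az": 0.95, "gripper": 0},
  {"dx": -0.21, "dy": 0.84, "dz": -0.1, "ax": 0, "ay": 0, "az": 0.95, "gripper": 0},
  {"dx": -0.07, "dy": 0.87, "dz": -0.1, "ax": 0, "ay": 0, "az": 0.95, "gripper": 0},
  {"dx": 0.08, "dy": 0.87, "dz": -0.1, "ax": 0, "ay": 0, "az": 0.95, "gripper": 0},
])

```text
clock: 2.5
eef_pos: [401.4, -0.7, 277.8]
eef_rot: [3.142, -0.0, 0.129]
wrist_force: [-0.5, 0.0, 0.5]
finger_gap: 94.0
finger_force: 0.0
```

Request:
jog_arm([
  {"dx": 0, "dy": 0, "dz": 0, "ax": 0, "ay": 0.8, "az": 0, "gripper": 0},
  {"dx": 0, "dy": 0, "dz": 0, "ax": 0, "ay": 0.8, "az": 0, "gripper": 0},
  {"dx": 0, "dy": 0, "dz": 0, "ax": 0, "ay": 0.8, "az": 0, "gripper": 0},
  {"dx": 0, "dy": 0, "dz": 0, "ax": 0, "ay": 0.8, "az": 0, "gripper": 0},
  {"dx": 0, "dy": 0, "dz": 0, "ax": 0, "ay": 0.8, "az": 0, "gripper": 0},
  {"dx": 0, "dy": 0, "dz": 0, "ax": 0, "ay": 0, "az": 0, "gripper": 0},
])

```text
clock: 3.25
eef_pos: [400.2, 0.2, 277.1]
eef_rot: [-3.142, -0.698, 0.134]
wrist_force: [0.4, -0.2, 0.2]
finger_gap: 94.0
finger_force: 0.0
```

```bash
python3 - <<'E'
import cv2
s=open('h.py').read()
s=s.replace('C={n:cams.camera(n) for n in("side","top")}','''import pickle,os
if not os.path.exists("cal.pkl"): pickle.dump({n:cams.camera(n) for n in("side","top")},open("cal.pkl","wb"))
C=pickle.load(open("cal.pkl","rb"))''').replace('if abs(x)>.004}); R','}|{"gripper":g}); R').replace('R1,n):','R1,n,g=0):')
s+='''
def st(R1):
    s=manip.read_state();p,R=now();print(p.round(1),"q",s["joints"].round(2),"rerr",np.degrees((R.inv()*R1).as_rotvec()).round(1),"F",s["wrist_force"].round(1),s["clock"],s["finger_gap"])
'''
open('h.py','w').write(s)
E
python3 - <<'E'
from h import *
p,R=now(); Rg=Rt(40); z=Rg.apply([0,0,1]); st(Rg)
g=np.array([536.2,-18.6,174.6])+11*z; pre=g-90*z; print(pre,g)
rows(p,R,pre,Rg,4); rows(pre,Rg,g,Rg,4)
E
```

```text
[4.013e+02 3.000e-01 2.781e+02] q [-0.25 -0.5   2.23  0.35  0.78  1.01] rerr [-0.2  0.1  0.3] F [-0.5 -0.4  0.2] 3.35 94.24282455420858
[485.84171006 -25.13249542 235.11751101] [543.21191379 -17.69041203 166.17351113]
[{"dx": 0.21, "dy": 0.23, "dz": 0.53, "ax": -0.0, "ay": 0.0, "az": 0.01, "gripper": 0}, {"dx": 0.21, "dy": 0.23, "dz": 0.53, "ax": -0.0, "ay": 0.0, "az": 0.01, "gripper": 0}, {"dx": 0.21, "dy": 0.23, "dz": 0.53, "ax": -0.0, "ay": 0.0, "az": 0.01, "gripper": 0}, {"dx": 0.21, "dy": 0.23, "dz": 0.53, "ax": -0.0, "ay": 0.0, "az": 0.01, "gripper": 0}]
[{"dx": 0.0, "dy": 0.0, "dz": 0.56, "ax": 0.0, "ay": 0.0, "az": 0.0, "gripper": 0}, {"dx": 0.0, "dy": 0.0, "dz": 0.56, "ax": 0.0, "ay": 0.0, "az": 0.0, "gripper": 0}, {"dx": 0.0, "dy": 0.0, "dz": 0.56, "ax": 0.0, "ay": 0.0, "az": 0.0, "gripper": 0}, {"dx": 0.0, "dy": 0.0, "dz": 0.56, "ax": 0.0, "ay": 0.0, "az": 0.0, "gripper": 0}]
```

Request:
jog_arm([
  {"dx": 0.21, "dy": 0.23, "dz": 0.53, "ax": 0, "ay": 0, "az": 0, "gripper": 0},
  {"dx": 0.21, "dy": 0.23, "dz": 0.53, "ax": 0, "ay": 0, "az": 0, "gripper": 0},
  {"dx": 0.21, "dy": 0.23, "dz": 0.53, "ax": 0, "ay": 0, "az": 0, "gripper": 0},
  {"dx": 0.21, "dy": 0.23, "dz": 0.53, "ax": 0, "ay": 0, "az": 0, "gripper": 0},
  {"dx": 0, "dy": 0, "dz": 0.25, "ax": 0, "ay": 0, "az": 0, "gripper": 0},
  {"dx": 0, "dy": 0, "dz": 0.25, "ax": 0, "ay": 0, "az": 0, "gripper": 0},
  {"dx": 0, "dy": 0, "dz": 0, "ax": 0, "ay": 0, "az": 0, "gripper": 0},
])

```text
clock: 4.22
eef_pos: [498.2, -23.1, 218.3]
eef_rot: [-3.141, -0.697, 0.135]
wrist_force: [-0.6, -0.6, 1.1]
finger_gap: 94.1
finger_force: 0.0
```

```bash
python3 - <<'E'
from h import *
import cv2
p,R=now(); Rg=Rt(40); z=Rg.apply([0,0,1]); st(Rg)
g=np.array([536.2,-18.6,174.6])+11*z
rows(p,R,g,Rg,4)
a=cams.camera("side")["image"][130:260,180:330,::-1]; b=cams.camera("top")["image"][150:270,190:350,::-1]
a=cv2.resize(a,(490,425),interpolation=2); b=cv2.resize(b,(490,368),interpolation=2)
cv2.imwrite("pics/c1.png",cv2.resize(np.vstack([a,b]),(370,600))) if 0 else cv2.imwrite("pics/c1.png",np.hstack([cv2.resize(a,(400,347)),cv2.resize(b,(400,300))[:, :] if 0 else cv2.copyMakeBorder(cv2.resize(b,(400,300)),0,47,0,0,0)]))
E
```

```text
[498.2 -23.1 218.3] q [-0.25 -0.14  2.13  0.49  0.54  0.84] rerr [-0.3  0.1  0.3] F [-0.6 -0.6  1.1] 4.225 94.09855210213163
[{"dx": 0.01, "dy": 0.0, "dz": 0.43, "ax": -0.01, "ay": 0.0, "az": 0.01, "gripper": 0}, {"dx": 0.01, "dy": 0.0, "dz": 0.43, "ax": -0.01, "ay": 0.0, "az": 0.01, "gripper": 0}, {"dx": 0.01, "dy": 0.0, "dz": 0.43, "ax": -0.01, "ay": 0.0, "az": 0.01, "gripper": 0}, {"dx": 0.01, "dy": 0.0, "dz": 0.43, "ax": -0.01, "ay": 0.0, "az": 0.01, "gripper": 0}]
```

View pics/c1.png

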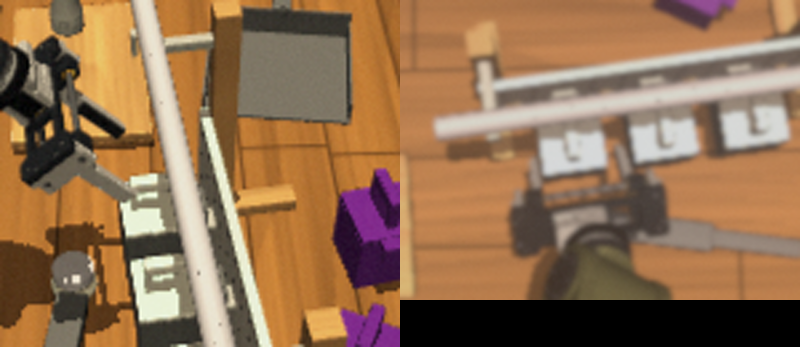

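Top view: the fingers (532 and 622) straddle the first tub's handle (573), so it's roughly centred. I'll advance and grip.

Request:
jog_arm([
  {"dx": 0.01, "dy": 0, "dz": 0.43, "ax": 0, "ay": 0, "az": 0, "gripper": 0},
  {"dx": 0.01, "dy": 0, "dz": 0.43, "ax": 0, "ay": 0, "az": 0, "gripper": 0},
  {"dx": 0.01, "dy": 0, "dz": 0.43, "ax": 0, "ay": 0, "az": 0, "gripper": 0},
  {"dx": 0.01, "dy": 0, "dz": 0.43, "ax": 0, "ay": 0, "az": 0, "gripper": 0},
  {"dx": 0, "dy": 0, "dz": 0, "ax": 0, "ay": 0, "az": 0, "gripper": 0.6},
  {"dx": 0, "dy": 0, "dz": 0, "ax": 0, "ay": 0, "az": 0, "gripper": 0.6},
  {"dx": 0, "dy": 0, "dz": 0, "ax": 0, "ay": 0, "az": 0, "gripper": 0.6},
  {"dx": 0, "dy": 0, "dz": 0, "ax": 0, "ay": 0, "az": 0, "gripper": 0.6},
], squeeze=30)

```text
clock: 5.32
eef_pos: [543.3, -17.5, 167.6]
eef_rot: [3.141, -0.699, 0.135]
wrist_force: [-1.0, -0.3, 1.0]
finger_gap: 57.3
finger_force: 0.0
```

Request:
jog_arm([
  {"dx": 0, "dy": 0, "dz": 0, "ax": 0, "ay": 0, "az": 0, "gripper": 1},
  {"dx": 0, "dy": 0, "dz": 0, "ax": 0, "ay": 0, "az": 0, "gripper": 1},
  {"dx": 0, "dy": 0, "dz": 0, "ax": 0, "ay": 0, "az": 0, "gripper": 1},
  {"dx": 0, "dy": 0, "dz": 0, "ax": 0, "ay": 0, "az": 0, "gripper": 1},
  {"dx": 0, "dy": 0, "dz": 0, "ax": 0, "ay": 0, "az": 0, "gripper": 1},
])

```text
clock: 5.95
eef_pos: [543.4, -17.4, 167.1]
eef_rot: [-3.141, -0.698, 0.135]
wrist_force: [2.5, 0.9, 0.0]
finger_gap: 15.6
finger_force: 30.0
```

```bash
python3 - <<'E'
from h import *
p,R=now(); Rg=Rt(40); st(Rg)
rows(p,R,p+[0,0,12],R,4,1)
E
```

```text
[543.4 -17.4 167.1] q [-0.2   0.05  2.09  0.59  0.39  0.75] rerr [-0.2 -0.   0.2] F [2.5 0.9 0. ] 5.95 15.62698546972435
[{"dx": 0.05, "dy": -0.0, "dz": -0.06, "ax": 0.0, "ay": 0.0, "az": 0.0, "gripper": 1}, {"dx": 0.05, "dy": -0.0, "dz": -0.06, "ax": 0.0, "ay": 0.0, "az": 0.0, "gripper": 1}, {"dx": 0.05, "dy": -0.0, "dz": -0.06, "ax": 0.0, "ay": 0.0, "az": 0.0, "gripper": 1}, {"dx": 0.05, "dy": -0.0, "dz": -0.06, "ax": 0.0, "ay": 0.0, "az": 0.0, "gripper": 1}]
```

Request:
jog_arm([
  {"dx": 0.05, "dy": 0, "dz": -0.06, "ax": 0, "ay": 0, "az": 0, "gripper": 1},
  {"dx": 0.05, "dy": 0, "dz": -0.06, "ax": 0, "ay": 0, "az": 0, "gripper": 1},
  {"dx": 0.05, "dy": 0, "dz": -0.06, "ax": 0, "ay": 0, "az": 0, "gripper": 1},
  {"dx": 0.05, "dy": 0, "dz": -0.06, "ax": 0, "ay": 0, "az": 0, "gripper": 1},
  {"dx": 0, "dy": 0, "dz": 0, "ax": 0, "ay": 0, "az": 0, "gripper": 1},
  {"dx": 0, "dy": 0, "dz": 0, "ax": 0, "ay": 0, "az": 0, "gripper": 1},
  {"dx": 0, "dy": 0, "dz": 0, "ax": 0, "ay": 0, "az": 0, "gripper": 1},
])

```text
clock: 6.82
eef_pos: [543.3, -17.5, 179.6]
eef_rot: [-3.142, -0.698, 0.135]
wrist_force: [1.2, 0.0, -0.3]
finger_gap: 15.7
finger_force: 30.0
```

Request:
jog_arm([
  {"dx": 0, "dy": 0, "dz": 0, "ax": 0, "ay": 0, "az": 0, "gripper": 1},
])

```text
clock: 6.95
eef_pos: [543.3, -17.4, 179.6]
eef_rot: [3.142, -0.698, 0.135]
wrist_force: [0.7, 0.1, -1.0]
finger_gap: 15.8
finger_force: 30.0
```

Request:
jog_arm([
  {"dx": 0, "dy": 0, "dz": 0, "ax": 0, "ay": 0, "az": 0, "gripper": 1},
])

```text
clock: 7.08
eef_pos: [543.3, -17.5, 179.6]
eef_rot: [3.142, -0.698, 0.135]
wrist_force: [0.8, 0.7, -1.2]
finger_gap: 15.8
finger_force: 30.0
```

Only about 1–1.5 N, so this one is light. I'll lower it, release and move to the middle tub.

Request:
jog_arm([
  {"dx": -0.05, "dy": 0, "dz": 0.06, "ax": 0, "ay": 0, "az": 0, "gripper": 1},
  {"dx": -0.05, "dy": 0, "dz": 0.06, "ax": 0, "ay": 0, "az": 0, "gripper": 1},
  {"dx": -0.05, "dy": 0, "dz": 0.06, "ax": 0, "ay": 0, "az": 0, "gripper": 1},
  {"dx": -0.05, "dy": 0, "dz": 0.06, "ax": 0, "ay": 0, "az": 0, "gripper": 1},
  {"dx": 0, "dy": 0, "dz": 0, "ax": 0, "ay": 0, "az": 0, "gripper": 1},
  {"dx": 0, "dy": 0, "dz": 0, "ax": 0, "ay": 0, "az": 0, "gripper": 1},
  {"dx": 0, "dy": 0, "dz": 0, "ax": 0, "ay": 0, "az": 0, "gripper": 0.4},
  {"dx": 0, "dy": 0, "dz": 0, "ax": 0, "ay": 0, "az": 0, "gripper": 0.4},
  {"dx": 0, "dy": 0, "dz": 0, "ax": 0, "ay": 0, "az": 0, "gripper": 0.4},
  {"dx": 0, "dy": 0, "dz": 0, "ax": 0, "ay": 0, "az": 0, "gripper": 0.4},
])

```text
clock: 8.32
eef_pos: [543.3, -17.4, 167.0]
eef_rot: [-3.142, -0.698, 0.135]
wrist_force: [0.6, -0.7, -0.3]
finger_gap: 52.2
finger_force: 0.0
```

Request:
jog_arm([
  {"dx": 0, "dy": 0, "dz": -0.5, "ax": 0, "ay": 0, "az": 0, "gripper": 0.4},
  {"dx": 0, "dy": 0, "dz": -0.7, "ax": 0, "ay": 0, "az": 0, "gripper": 0.4},
  {"dx": 0, "dy": 0, "dz": -0.8, "ax": 0, "ay": 0, "az": 0, "gripper": 0.4},
  {"dx": 0, "dy": 1, "dz": 0, "ax": 0, "ay": 0, "az": 0, "gripper": 0.4},
  {"dx": 0, "dy": 1, "dz": 0, "ax": 0, "ay": 0, "az": 0, "gripper": 0.4},
  {"dx": 0, "dy": 1, "dz": 0, "ax": 0, "ay": 0, "az": 0, "gripper": 0.4},
  {"dx": 0, "dy": 0, "dz": 0, "ax": 0, "ay": 0, "az": 0, "gripper": 0.4},
  {"dx": 0, "dy": 0, "dz": 0, "ax": 0, "ay": 0, "az": 0, "gripper": 0.4},
])

```text
clock: 9.32
eef_pos: [508.3, -142.9, 228.1]
eef_rot: [-3.141, -0.698, 0.134]
wrist_force: [-0.4, -0.3, 0.4]
finger_gap: 56.5
finger_force: 0.0
```

```bash
python3 - <<'E'
from h import *
p,R=now(); Rg=Rt(40); z=Rg.apply([0,0,1]); st(Rg)
g=np.array([551.5,-137.6,174.6])+11*z
rows(p,R,g-30*z,Rg,2,.4);rows(g-30*z,Rg,g,Rg,2,.4)
E
```

```text
[ 508.3 -142.9  228.1] q [-0.55 -0.04  2.02  0.68  0.7   0.46] rerr [-0.2  0.   0.2] F [-0.4 -0.3  0.4] 9.325 56.54370622248525
[{"dx": -0.01, "dy": 0.01, "dz": 0.62, "ax": -0.01, "ay": 0.0, "az": 0.01, "gripper": 0.4}, {"dx": -0.01, "dy": 0.01, "dz": 0.62, "ax": -0.01, "ay": 0.0, "az": 0.01, "gripper": 0.4}]
[{"dx": 0.0, "dy": -0.0, "dz": 0.38, "ax": 0.0, "ay": 0.0, "az": 0.0, "gripper": 0.4}, {"dx": 0.0, "dy": -0.0, "dz": 0.38, "ax": 0.0, "ay": 0.0, "az": 0.0, "gripper": 0.4}]
```

Request:
jog_arm([
  {"dx": -0.01, "dy": 0.01, "dz": 0.6, "ax": 0, "ay": 0, "az": 0.01, "gripper": 0.4},
  {"dx": -0.01, "dy": 0.01, "dz": 0.6, "ax": 0, "ay": 0, "az": 0.01, "gripper": 0.4},
  {"dx": 0, "dy": 0, "dz": 0.4, "ax": 0, "ay": 0, "az": 0, "gripper": 0.4},
  {"dx": 0, "dy": 0, "dz": 0.4, "ax": 0, "ay": 0, "az": 0, "gripper": 0.4},
  {"dx": 0, "dy": 0, "dz": 0, "ax": 0, "ay": 0, "az": 0, "gripper": 1},
  {"dx": 0, "dy": 0, "dz": 0, "ax": 0, "ay": 0, "az": 0, "gripper": 1},
  {"dx": 0, "dy": 0, "dz": 0, "ax": 0, "ay": 0, "az": 0, "gripper": 1},
  {"dx": 0, "dy": 0, "dz": 0, "ax": 0, "ay": 0, "az": 0, "gripper": 1},
  {"dx": 0, "dy": 0, "dz": 0, "ax": 0, "ay": 0, "az": 0, "gripper": 1},
  {"dx": 0, "dy": 0, "dz": 0, "ax": 0, "ay": 0, "az": 0, "gripper": 1},
])

```text
clock: 10.58
eef_pos: [559.1, -137.4, 167.0]
eef_rot: [-3.139, -0.699, 0.13]
wrist_force: [-4.0, -0.6, 6.1]
finger_gap: 15.7
finger_force: 30.0
```

Request:
jog_arm([
  {"dx": 0.05, "dy": 0, "dz": -0.06, "ax": 0, "ay": 0, "az": 0, "gripper": 1},
  {"dx": 0.05, "dy": 0, "dz": -0.06, "ax": 0, "ay": 0, "az": 0, "gripper": 1},
  {"dx": 0.05, "dy": 0, "dz": -0.06, "ax": 0, "ay": 0, "az": 0, "gripper": 1},
  {"dx": 0.05, "dy": 0, "dz": -0.06, "ax": 0, "ay": 0, "az": 0, "gripper": 1},
  {"dx": 0, "dy": 0, "dz": 0, "ax": 0, "ay": 0, "az": 0, "gripper": 1},
  {"dx": 0, "dy": 0, "dz": 0, "ax": 0, "ay": 0, "az": 0, "gripper": 1},
  {"dx": 0, "dy": 0, "dz": 0, "ax": 0, "ay": 0, "az": 0, "gripper": 1},
])

```text
clock: 11.45
eef_pos: [558.9, -137.2, 179.0]
eef_rot: [-3.139, -0.698, 0.13]
wrist_force: [1.4, 0.7, -1.7]
finger_gap: 15.7
finger_force: 30.0
```

Request:
jog_arm([
  {"dx": 0, "dy": 0, "dz": 0, "ax": 0, "ay": 0, "az": 0, "gripper": 1},
])

```text
clock: 11.58
eef_pos: [558.9, -137.2, 179.0]
eef_rot: [-3.139, -0.698, 0.13]
wrist_force: [0.4, 0.9, -0.8]
finger_gap: 15.8
finger_force: 30.0
```

Request:
jog_arm([
  {"dx": 0, "dy": 0, "dz": 0, "ax": 0, "ay": 0, "az": 0, "gripper": 1},
])

```text
clock: 11.7
eef_pos: [558.9, -137.2, 179.0]
eef_rot: [-3.139, -0.698, 0.13]
wrist_force: [1.7, 1.3, -1.8]
finger_gap: 15.9
finger_force: 30.0
```

This one is light too (about 1.5 N). The third tub is next.

Request:
jog_arm([
  {"dx": -0.05, "dy": 0, "dz": 0.06, "ax": 0, "ay": 0, "az": 0, "gripper": 1},
  {"dx": -0.05, "dy": 0, "dz": 0.06, "ax": 0, "ay": 0, "az": 0, "gripper": 1},
  {"dx": -0.05, "dy": 0, "dz": 0.06, "ax": 0, "ay": 0, "az": 0, "gripper": 1},
  {"dx": -0.05, "dy": 0, "dz": 0.06, "ax": 0, "ay": 0, "az": 0, "gripper": 1},
  {"dx": 0, "dy": 0, "dz": 0, "ax": 0, "ay": 0, "az": 0, "gripper": 1},
  {"dx": 0, "dy": 0, "dz": 0, "ax": 0, "ay": 0, "az": 0, "gripper": 1},
  {"dx": 0, "dy": 0, "dz": 0, "ax": 0, "ay": 0, "az": 0, "gripper": 0.4},
  {"dx": 0, "dy": 0, "dz": 0, "ax": 0, "ay": 0, "az": 0, "gripper": 0.4},
  {"dx": 0, "dy": 0, "dz": 0, "ax": 0, "ay": 0, "az": 0, "gripper": 0.4},
  {"dx": 0, "dy": 0, "dz": 0, "ax": 0, "ay": 0, "az": 0, "gripper": 0.4},
])

```text
clock: 12.95
eef_pos: [559.0, -137.2, 166.5]
eef_rot: [-3.139, -0.698, 0.13]
wrist_force: [-0.2, -0.6, -0.6]
finger_gap: 52.4
finger_force: 0.0
```

Request:
jog_arm([
  {"dx": 0, "dy": 0, "dz": -0.5, "ax": 0, "ay": 0, "az": 0, "gripper": 0.4},
  {"dx": 0, "dy": 0, "dz": -0.7, "ax": 0, "ay": 0, "az": 0, "gripper": 0.4},
  {"dx": 0, "dy": 0, "dz": -0.8, "ax": 0, "ay": 0, "az": 0, "gripper": 0.4},
  {"dx": 0, "dy": 1, "dz": 0, "ax": 0, "ay": 0, "az": 0, "gripper": 0.4},
  {"dx": 0, "dy": 1, "dz": 0, "ax": 0, "ay": 0, "az": 0, "gripper": 0.4},
  {"dx": 0, "dy": 1, "dz": 0, "ax": 0, "ay": 0, "az": 0, "gripper": 0.4},
  {"dx": 0, "dy": 0, "dz": 0, "ax": 0, "ay": 0, "az": 0, "gripper": 0.4},
  {"dx": 0, "dy": 0, "dz": 0, "ax": 0, "ay": 0, "az": 0, "gripper": 0.4},
])

```text
clock: 13.95
eef_pos: [523.7, -262.5, 227.3]
eef_rot: [-3.138, -0.698, 0.13]
wrist_force: [-0.4, 1.1, 0.1]
finger_gap: 56.6
finger_force: 0.0
```

```bash
python3 - <<'E'
from h import *
import cv2
p,R=now(); Rg=Rt(40); z=Rg.apply([0,0,1]); st(Rg)
g=np.array([566.9,-256.6,174.6])+11*z
rows(p,R,g-30*z,Rg,2,.4);rows(g-30*z,Rg,g,Rg,2,.4)
im=cams.camera("side")["image"][160:330,150:380,::-1]
cv2.imwrite("pics/c2.png",cv2.resize(im,None,fx=3.4,fy=3.4,interpolation=2))
E
```

```text
[ 523.7 -262.5  227.3] q [-0.76  0.14  1.83  0.74  0.83  0.27] rerr [-0.2  0.   0. ] F [-0.4  1.1  0.1] 13.95 56.59526332727835
[{"dx": -0.01, "dy": -0.0, "dz": 0.62, "ax": -0.01, "ay": 0.0, "az": 0.0, "gripper": 0.4}, {"dx": -0.01, "dy": -0.0, "dz": 0.62, "ax": -0.01, "ay": 0.0, "az": 0.0, "gripper": 0.4}]
[{"dx": 0.0, "dy": 0.0, "dz": 0.38, "ax": 0.0, "ay": 0.0, "az": 0.0, "gripper": 0.4}, {"dx": 0.0, "dy": 0.0, "dz": 0.38, "ax": 0.0, "ay": 0.0, "az": 0.0, "gripper": 0.4}]
```

View pics/c2.png

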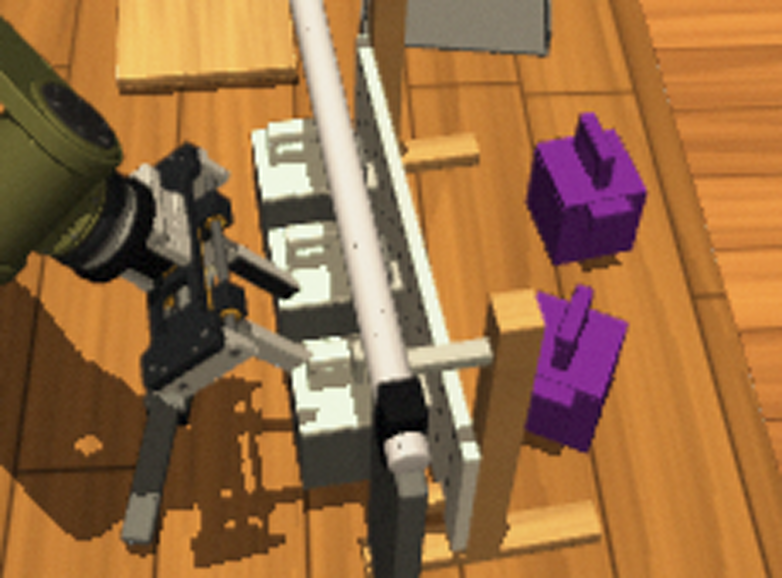

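Both light tubs still hang properly (about (285,155) and (305,260) in the crop). Now the third, with a firmer grip.

Request:
jog_arm([
  {"dx": -0.01, "dy": 0, "dz": 0.6, "ax": 0, "ay": 0, "az": 0, "gripper": 0.4},
  {"dx": -0.01, "dy": 0, "dz": 0.6, "ax": 0, "ay": 0, "az": 0, "gripper": 0.4},
  {"dx": 0, "dy": 0, "dz": 0.4, "ax": 0, "ay": 0, "az": 0, "gripper": 0.4},
  {"dx": 0, "dy": 0, "dz": 0.4, "ax": 0, "ay": 0, "az": 0, "gripper": 0.4},
  {"dx": 0, "dy": 0, "dz": 0, "ax": 0, "ay": 0, "az": 0, "gripper": 1},
  {"dx": 0, "dy": 0, "dz": 0, "ax": 0, "ay": 0, "az": 0, "gripper": 1},
  {"dx": 0, "dy": 0, "dz": 0, "ax": 0, "ay": 0, "az": 0, "gripper": 1},
  {"dx": 0, "dy": 0, "dz": 0, "ax": 0, "ay": 0, "az": 0, "gripper": 1},
  {"dx": 0, "dy": 0, "dz": 0, "ax": 0, "ay": 0, "az": 0, "gripper": 1},
  {"dx": 0, "dy": 0, "dz": 0, "ax": 0, "ay": 0, "az": 0, "gripper": 1},
], squeeze=50)

```text
clock: 15.25
eef_pos: [574.2, -256.7, 166.2]
eef_rot: [-3.14, -0.699, 0.13]
wrist_force: [-2.7, -1.8, 3.5]
finger_gap: 15.4
finger_force: 50.0
```

Request:
jog_arm([
  {"dx": 0.05, "dy": 0, "dz": -0.06, "ax": 0, "ay": 0, "az": 0, "gripper": 1},
  {"dx": 0.05, "dy": 0, "dz": -0.06, "ax": 0, "ay": 0, "az": 0, "gripper": 1},
  {"dx": 0.05, "dy": 0, "dz": -0.06, "ax": 0, "ay": 0, "az": 0, "gripper": 1},
  {"dx": 0.05, "dy": 0, "dz": -0.06, "ax": 0, "ay": 0, "az": 0, "gripper": 1},
  {"dx": 0, "dy": 0, "dz": 0, "ax": 0, "ay": 0, "az": 0, "gripper": 1},
  {"dx": 0, "dy": 0, "dz": 0, "ax": 0, "ay": 0, "az": 0, "gripper": 1},
  {"dx": 0, "dy": 0, "dz": 0, "ax": 0, "ay": 0, "az": 0, "gripper": 1},
])

```text
clock: 16.12
eef_pos: [573.9, -255.6, 177.4]
eef_rot: [-3.136, -0.697, 0.13]
wrist_force: [5.1, 2.4, -7.0]
finger_gap: 16.0
finger_force: 50.0
```

Request:
jog_arm([
  {"dx": 0, "dy": 0, "dz": 0, "ax": 0, "ay": 0, "az": 0, "gripper": 1},
])

```text
clock: 16.25
eef_pos: [573.9, -255.5, 177.4]
eef_rot: [-3.137, -0.697, 0.13]
wrist_force: [5.6, 2.5, -7.8]
finger_gap: 15.7
finger_force: 50.0
```

About 7.5 N, so this is the heavy one. I'll lift it off the hook and draw it out.

Request:
jog_arm([
  {"dx": 0.06, "dy": 0, "dz": -0.07, "ax": 0, "ay": 0, "az": 0, "gripper": 1},
  {"dx": 0.06, "dy": 0, "dz": -0.07, "ax": 0, "ay": 0, "az": 0, "gripper": 1},
  {"dx": 0.06, "dy": 0, "dz": -0.07, "ax": 0, "ay": 0, "az": 0, "gripper": 1},
  {"dx": 0.06, "dy": 0, "dz": -0.07, "ax": 0, "ay": 0, "az": 0, "gripper": 1},
  {"dx": 0.06, "dy": 0, "dz": -0.07, "ax": 0, "ay": 0, "az": 0, "gripper": 1},
  {"dx": 0, "dy": 0, "dz": 0, "ax": 0, "ay": 0, "az": 0, "gripper": 1},
  {"dx": 0, "dy": 0, "dz": 0, "ax": 0, "ay": 0, "az": 0, "gripper": 1},
])

```text
clock: 17.12
eef_pos: [574.3, -256.2, 196.6]
eef_rot: [-3.139, -0.698, 0.13]
wrist_force: [0.0, -0.4, -5.6]
finger_gap: 15.3
finger_force: 50.0
```

```bash
python3 - <<'E'
from h import *
p,R=now(); Rg=Rt(40); st(Rg)
w=np.array([430,-275,p[2]+8])
rows(p,R,w,Rg,8,1); print(); rows(w,Rg,[425,0,230],Rg,8,1);print(); rows([425,0,230],Rg,[438,311,200],Rg,9,1)
E
```

```text
[ 574.3 -256.2  196.6] q [-0.68  0.26  1.77  0.76  0.75  0.29] rerr [-0.2  0.   0.1] F [ 0.  -0.4 -5.6] 17.125 15.304918319329074
[{"dx": -0.33, "dy": -0.0, "dz": -0.31, "ax": -0.0, "ay": 0.0, "az": 0.0, "gripper": 1}, {"dx": -0.33, "dy": -0.0, "dz": -0.31, "ax": -0.0, "ay": 0.0, "az": 0.0, "gripper": 1}, {"dx": -0.33, "dy": -0.0, "dz": -0.31, "ax": -0.0, "ay": 0.0, "az": 0.0, "gripper": 1}, {"dx": -0.33, "dy": -0.0, "dz": -0.31, "ax": -0.0, "ay": 0.0, "az": 0.0, "gripper": 1}, {"dx": -0.33, "dy": -0.0, "dz": -0.31, "ax": -0.0, "ay": 0.0, "az": 0.0, "gripper": 1}, {"dx": -0.33, "dy": -0.0, "dz": -0.31, "ax": -0.0, "ay": 0.0, "az": 0.0, "gripper": 1}, {"dx": -0.33, "dy": -0.0, "dz": -0.31, "ax": -0.0, "ay": 0.0, "az": 0.0, "gripper": 1}, {"dx": -0.33, "dy": -0.0, "dz": -0.31, "ax": -0.0, "ay": 0.0, "az": 0.0, "gripper": 1}]

[{"dx": 0.12, "dy": -0.85, "dz": 0.0, "ax": 0.0, "ay": 0.0, "az": 0.0, "gripper": 1}, {"dx": 0.12, "dy": -0.85, "dz": 0.0, "ax": 0.0, "ay": 0.0, "az": 0.0, "gripper": 1}, {"dx": 0.12, "dy": -0.85, "dz": 0.0, "ax": 0.0, "ay": 0.0, "az": 0.0, "gripper": 1}, {"dx": 0
[... 492 characters left out ...]
ripper": 1}, {"dx": 0.06, "dy": -0.85, "dz": 0.16, "ax": 0.0, "ay": 0.0, "az": 0.0, "gripper": 1}, {"dx": 0.06, "dy": -0.85, "dz": 0.16, "ax": 0.0, "ay": 0.0, "az": 0.0, "gripper": 1}, {"dx": 0.06, "dy": -0.85, "dz": 0.16, "ax": 0.0, "ay": 0.0, "az": 0.0, "gripper": 1}, {"dx": 0.06, "dy": -0.85, "dz": 0.16, "ax": 0.0, "ay": 0.0, "az": 0.0, "gripper": 1}, {"dx": 0.06, "dy": -0.85, "dz": 0.16, "ax": 0.0, "ay": 0.0, "az": 0.0, "gripper": 1}, {"dx": 0.06, "dy": -0.85, "dz": 0.16, "ax": 0.0, "ay": 0.0, "az": 0.0, "gripper": 1}, {"dx": 0.06, "dy": -0.85, "dz": 0.16, "ax": 0.0, "ay": 0.0, "az": 0.0, "gripper": 1}, {"dx": 0.06, "dy": -0.85, "dz": 0.16, "ax": 0.0, "ay": 0.0, "az": 0.0, "gripper": 1}]
```

Request:
jog_arm([
  {"dx": -0.15, "dy": 0, "dz": -0.15, "ax": 0, "ay": 0, "az": 0, "gripper": 1},
  {"dx": -0.3, "dy": 0, "dz": -0.28, "ax": 0, "ay": 0, "az": 0, "gripper": 1},
  {"dx": -0.33, "dy": 0, "dz": -0.31, "ax": 0, "ay": 0, "az": 0, "gripper": 1},
  {"dx": -0.33, "dy": 0, "dz": -0.31, "ax": 0, "ay": 0, "az": 0, "gripper": 1},
  {"dx": -0.33, "dy": 0, "dz": -0.31, "ax": 0, "ay": 0, "az": 0, "gripper": 1},
  {"dx": -0.33, "dy": 0, "dz": -0.31, "ax": 0, "ay": 0, "az": 0, "gripper": 1},
  {"dx": -0.33, "dy": 0, "dz": -0.31, "ax": 0, "ay": 0, "az": 0, "gripper": 1},
  {"dx": -0.33, "dy": 0, "dz": -0.31, "ax": 0, "ay": 0, "az": 0, "gripper": 1},
  {"dx": -0.2, "dy": 0, "dz": -0.18, "ax": 0, "ay": 0, "az": 0, "gripper": 1},
  {"dx": 0, "dy": 0, "dz": 0, "ax": 0, "ay": 0, "az": 0, "gripper": 1},
])

```text
clock: 18.38
eef_pos: [431.0, -275.7, 205.0]
eef_rot: [-3.139, -0.698, 0.13]
wrist_force: [0.3, -0.3, -5.6]
finger_gap: 15.8
finger_force: 50.0
```

```bash
python3 - <<'E'
from h import *
import cv2
p,R=now(); Rg=Rt(40); st(Rg)
a=cams.camera("side")["image"][150:340,130:390,::-1]; cv2.imwrite("pics/c3.png",cv2.resize(a,None,fx=3,fy=3,interpolation=2))
E
```

```text
[ 431.  -275.7  205. ] q [-0.94  0.04  2.    0.8   0.9   0.05] rerr [-0.2 -0.   0. ] F [ 0.3 -0.3 -5.6] 18.375 15.839779037477433
```

View pics/c3.png

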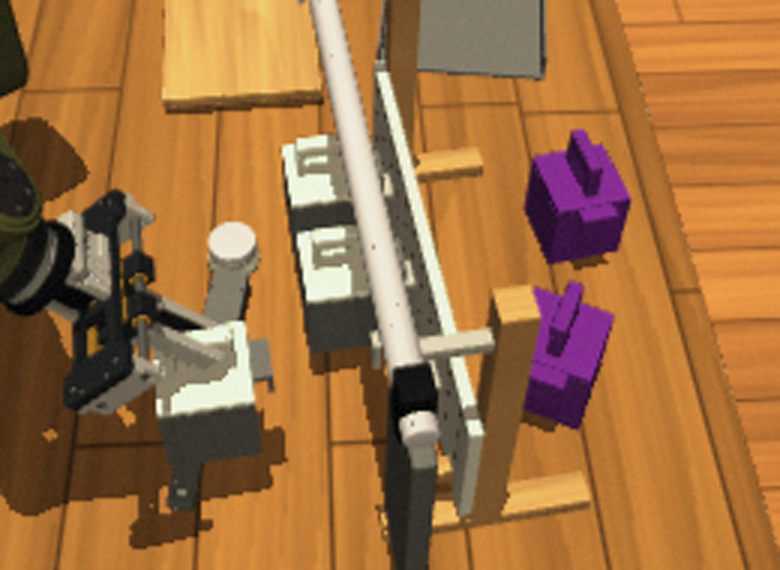

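The tub is held level and free of its hook at (210,390), and the two light tubs are in place at (300,175) and (320,280). I'll carry it now.

Request:
jog_arm([
  {"dx": 0.1, "dy": -0.4, "dz": -0.2, "ax": 0, "ay": 0, "az": 0, "gripper": 1},
  {"dx": 0.1, "dy": -0.8, "dz": -0.2, "ax": 0, "ay": 0, "az": 0, "gripper": 1},
  {"dx": 0.12, "dy": -0.85, "dz": 0, "ax": 0, "ay": 0, "az": 0, "gripper": 1},
  {"dx": 0.12, "dy": -0.85, "dz": 0, "ax": 0, "ay": 0, "az": 0, "gripper": 1},
  {"dx": 0.12, "dy": -0.85, "dz": 0, "ax": 0, "ay": 0, "az": 0, "gripper": 1},
  {"dx": 0.12, "dy": -0.85, "dz": 0, "ax": 0, "ay": 0, "az": 0, "gripper": 1},
  {"dx": 0.12, "dy": -0.85, "dz": 0, "ax": 0, "ay": 0, "az": 0, "gripper": 1},
  {"dx": 0.12, "dy": -0.85, "dz": 0, "ax": 0, "ay": 0, "az": 0, "gripper": 1},
  {"dx": 0, "dy": -0.4, "dz": 0, "ax": 0, "ay": 0, "az": 0, "gripper": 1},
  {"dx": 0, "dy": 0, "dz": 0, "ax": 0, "ay": 0, "az": 0, "gripper": 1},
])

```text
clock: 19.68
eef_pos: [413.9, -6.0, 241.4]
eef_rot: [-3.138, -0.698, 0.133]
wrist_force: [-0.3, -0.1, -5.9]
finger_gap: 15.5
finger_force: 50.0
```

```bash
python3 - <<'E'
from h import *
p,R=now(); Rg=Rt(40); st(Rg)
rows(p,R,[438,311,190],Rg,12,1)
E
```

```text
[413.9  -6.  241.4] q [-0.27 -0.42  2.28  0.42  0.67  0.92] rerr [-0.4 -0.   0.2] F [-0.3 -0.1 -5.9] 19.675 15.464265868742336
[{"dx": 0.04, "dy": -0.65, "dz": 0.17, "ax": -0.0, "ay": -0.0, "az": 0.0, "gripper": 1}, {"dx": 0.04, "dy": -0.65, "dz": 0.17, "ax": -0.0, "ay": -0.0, "az": 0.0, "gripper": 1}, {"dx": 0.04, "dy": -0.65, "dz": 0.17, "ax": -0.0, "ay": -0.0, "az": 0.0, "gripper": 1}, {"dx": 0.04, "dy": -0.65, "dz": 0.17, "ax": -0.0, "ay": -0.0, "az": 0.0, "gripper": 1}, {"dx": 0.04, "dy": -0.65, "dz": 0.17, "ax": -0.0, "ay": -0.0, "az": 0.0, "gripper": 1}, {"dx": 0.04, "dy": -0.65, "dz": 0.17, "ax": -0.0, "ay": -0.0, "az": 0.0, "gripper": 1}, {"dx": 0.04, "dy": -0.65, "dz": 0.17, "ax": -0.0, "ay": -0.0, "az": 0.0, "gripper": 1}, {"dx": 0.04, "dy": -0.65, "dz": 0.17, "ax": -0.0, "ay": -0.0, "az": 0.0, "gripper": 1}, {"dx": 0.04, "dy": -0.65, "dz": 0.17, "ax": -0.0, "ay": -0.0, "az": 0.0, "gripper": 1}, {"dx": 0.03, "dy": -0.65, "dz": 0.17, "ax": -0.0, "ay": -0.0, "az": 0.0, "gripper": 1}, {"dx": 0.03, "dy": -0.65, "dz": 0.17, "ax": -0.0, "ay": -0.0, "az": 0.0, "gripper": 1}, {"dx": 0.03, "dy": -0.65, "dz": 0.17, "ax": -0.0, "ay": -0.0, "az": 0.0, "gripper": 1}]
```

Request:
jog_arm([
  {"dx": 0.04, "dy": -0.65, "dz": 0.17, "ax": 0, "ay": 0, "az": 0, "gripper": 1},
  {"dx": 0.04, "dy": -0.65, "dz": 0.17, "ax": 0, "ay": 0, "az": 0, "gripper": 1},
  {"dx": 0.04, "dy": -0.65, "dz": 0.17, "ax": 0, "ay": 0, "az": 0, "gripper": 1},
  {"dx": 0.04, "dy": -0.65, "dz": 0.17, "ax": 0, "ay": 0, "az": 0, "gripper": 1},
  {"dx": 0.04, "dy": -0.65, "dz": 0.17, "ax": 0, "ay": 0, "az": 0, "gripper": 1},
  {"dx": 0.04, "dy": -0.65, "dz": 0.17, "ax": 0, "ay": 0, "az": 0, "gripper": 1},
])

```text
clock: 20.42
eef_pos: [426.9, 152.2, 216.2]
eef_rot: [-3.138, -0.697, 0.129]
wrist_force: [-0.9, -1.1, -5.7]
finger_gap: 15.9
finger_force: 50.0
```

```bash
python3 - <<'E'
from h import *
p,R=now(); Rg=Rt(40); st(Rg)
rows(p,R,[438,311,185],Rg,6,1)
E
```

```text
[426.9 152.2 216.2] q [ 0.34 -0.25  2.23 -0.28  0.49  1.97] rerr [-0.2  0.1  0. ] F [-0.9 -1.1 -5.7] 20.425 15.897048601849338
[{"dx": 0.02, "dy": -0.65, "dz": 0.19, "ax": -0.0, "ay": 0.0, "az": 0.0, "gripper": 1}, {"dx": 0.02, "dy": -0.65, "dz": 0.19, "ax": -0.0, "ay": 0.0, "az": 0.0, "gripper": 1}, {"dx": 0.02, "dy": -0.65, "dz": 0.19, "ax": -0.0, "ay": 0.0, "az": 0.0, "gripper": 1}, {"dx": 0.02, "dy": -0.65, "dz": 0.18, "ax": -0.0, "ay": 0.0, "az": 0.0, "gripper": 1}, {"dx": 0.02, "dy": -0.65, "dz": 0.18, "ax": -0.0, "ay": 0.0, "az": 0.0, "gripper": 1}, {"dx": 0.02, "dy": -0.65, "dz": 0.18, "ax": -0.0, "ay": 0.0, "az": 0.0, "gripper": 1}]
```

```bash
python3 - <<'E'
from h import *
p,R=now(); rows(p,R,[436,310,185],Rt(40,.45),7,1)
E
```

```text
[{"dx": 0.01, "dy": -0.55, "dz": 0.15, "ax": 0.17, "ay": 0.0, "az": -0.2, "gripper": 1}, {"dx": 0.03, "dy": -0.55, "dz": 0.17, "ax": 0.17, "ay": 0.0, "az": -0.2, "gripper": 1}, {"dx": 0.05, "dy": -0.54, "dz": 0.19, "ax": 0.17, "ay": 0.0, "az": -0.2, "gripper": 1}, {"dx": 0.07, "dy": -0.53, "dz": 0.2, "ax": 0.17, "ay": 0.0, "az": -0.2, "gripper": 1}, {"dx": 0.08, "dy": -0.53, "dz": 0.22, "ax": 0.17, "ay": 0.0, "az": -0.2, "gripper": 1}, {"dx": 0.1, "dy": -0.52, "dz": 0.23, "ax": 0.17, "ay": 0.0, "az": -0.2, "gripper": 1}, {"dx": 0.12, "dy": -0.51, "dz": 0.25, "ax": 0.17, "ay": 0.0, "az": -0.2, "gripper": 1}]
```

Request:
jog_arm([
  {"dx": 0.01, "dy": -0.55, "dz": 0.15, "ax": 0.17, "ay": 0, "az": -0.2, "gripper": 1},
  {"dx": 0.03, "dy": -0.55, "dz": 0.17, "ax": 0.17, "ay": 0, "az": -0.2, "gripper": 1},
  {"dx": 0.05, "dy": -0.54, "dz": 0.19, "ax": 0.17, "ay": 0, "az": -0.2, "gripper": 1},
  {"dx": 0.07, "dy": -0.53, "dz": 0.2, "ax": 0.17, "ay": 0, "az": -0.2, "gripper": 1},
  {"dx": 0.08, "dy": -0.53, "dz": 0.22, "ax": 0.17, "ay": 0, "az": -0.2, "gripper": 1},
  {"dx": 0.1, "dy": -0.52, "dz": 0.23, "ax": 0.17, "ay": 0, "az": -0.2, "gripper": 1},
  {"dx": 0.12, "dy": -0.51, "dz": 0.25, "ax": 0.17, "ay": 0, "az": -0.2, "gripper": 1},
  {"dx": 0, "dy": 0, "dz": 0, "ax": 0, "ay": 0, "az": 0, "gripper": 1},
  {"dx": 0, "dy": 0, "dz": 0, "ax": 0, "ay": 0, "az": 0, "gripper": 1},
])

```text
clock: 21.55
eef_pos: [435.5, 309.3, 185.4]
eef_rot: [-3.136, -0.698, 0.449]
wrist_force: [0.6, -0.3, -4.6]
finger_gap: 15.7
finger_force: 50.0
```

```bash
python3 - <<'E'
from h import *
import cv2
p,R=now(); Rg=Rt(40,.45); st(Rg)
rows(p,R,[436,310,158],Rg,5,1)
a=cams.camera("side")["image"][50:240,130:300,::-1]; b=cams.camera("top")["image"][170:320,80:280,::-1]
a=cv2.resize(a,(400,447),interpolation=2); b=cv2.copyMakeBorder(cv2.resize(b,(400,300),interpolation=2),0,147,0,0,0)
cv2.imwrite("pics/c4.png",np.hstack([a,b]))
E
```

```text
[435.5 309.3 185.4] q [ 0.59 -0.    2.1  -0.24  0.36  1.91] rerr [-0.3 -0.  -0. ] F [ 0.6 -0.3 -4.6] 21.55 15.703915170502087
[{"dx": -0.09, "dy": -0.0, "dz": 0.11, "ax": -0.01, "ay": -0.0, "az": -0.0, "gripper": 1}, {"dx": -0.09, "dy": -0.0, "dz": 0.11, "ax": -0.01, "ay": -0.0, "az": -0.0, "gripper": 1}, {"dx": -0.09, "dy": -0.0, "dz": 0.11, "ax": -0.01, "ay": -0.0, "az": -0.0, "gripper": 1}, {"dx": -0.09, "dy": -0.0, "dz": 0.11, "ax": -0.01, "ay": -0.0, "az": -0.0, "gripper": 1}, {"dx": -0.09, "dy": -0.0, "dz": 0.11, "ax": -0.01, "ay": -0.0, "az": -0.0, "gripper": 1}]
```

View pics/c4.png

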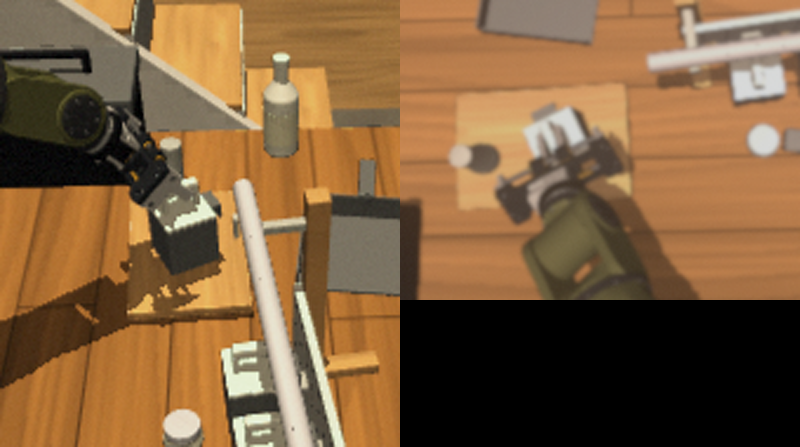

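The tub hangs level over the shelf, clear of the torch: tub (555,130) and torch (470,155) in the top crop. Lowering.

Request:
jog_arm([
  {"dx": -0.08, "dy": 0, "dz": 0.1, "ax": 0, "ay": 0, "az": 0, "gripper": 1},
  {"dx": -0.08, "dy": 0, "dz": 0.1, "ax": 0, "ay": 0, "az": 0, "gripper": 1},
  {"dx": -0.08, "dy": 0, "dz": 0.1, "ax": 0, "ay": 0, "az": 0, "gripper": 1},
  {"dx": -0.08, "dy": 0, "dz": 0.1, "ax": 0, "ay": 0, "az": 0, "gripper": 1},
  {"dx": -0.08, "dy": 0, "dz": 0.1, "ax": 0, "ay": 0, "az": 0, "gripper": 1},
  {"dx": 0, "dy": 0, "dz": 0, "ax": 0, "ay": 0, "az": 0, "gripper": 1},
  {"dx": 0, "dy": 0, "dz": 0, "ax": 0, "ay": 0, "az": 0, "gripper": 1},
])

```text
clock: 22.52
eef_pos: [436.0, 310.1, 160.2]
eef_rot: [-3.136, -0.699, 0.449]
wrist_force: [0.0, 0.2, -5.4]
finger_gap: 15.4
finger_force: 50.0
```

Request:
jog_arm([
  {"dx": -0.02, "dy": 0, "dz": 0.02, "ax": 0, "ay": 0, "az": 0, "gripper": 1},
  {"dx": -0.02, "dy": 0, "dz": 0.02, "ax": 0, "ay": 0, "az": 0, "gripper": 1},
  {"dx": -0.02, "dy": 0, "dz": 0.02, "ax": 0, "ay": 0, "az": 0, "gripper": 1},
  {"dx": 0, "dy": 0, "dz": 0, "ax": 0, "ay": 0, "az": 0, "gripper": 1},
  {"dx": 0, "dy": 0, "dz": 0, "ax": 0, "ay": 0, "az": 0, "gripper": 1},
])

```text
clock: 23.15
eef_pos: [435.7, 309.9, 156.7]
eef_rot: [-3.136, -0.699, 0.449]
wrist_force: [-0.5, -0.4, -5.0]
finger_gap: 15.9
finger_force: 50.0
```

Expecting contact near z ≈ 152.

Request:
jog_arm([
  {"dx": -0.02, "dy": 0, "dz": 0.02, "ax": 0, "ay": 0, "az": 0, "gripper": 1},
  {"dx": -0.02, "dy": 0, "dz": 0.02, "ax": 0, "ay": 0, "az": 0, "gripper": 1},
  {"dx": 0, "dy": 0, "dz": 0, "ax": 0, "ay": 0, "az": 0, "gripper": 1},
  {"dx": 0, "dy": 0, "dz": 0, "ax": 0, "ay": 0, "az": 0, "gripper": 1},
])

```text
clock: 23.65
eef_pos: [435.5, 309.9, 154.5]
eef_rot: [-3.136, -0.699, 0.449]
wrist_force: [-0.4, 0.4, -5.6]
finger_gap: 15.6
finger_force: 50.0
```

Request:
jog_arm([
  {"dx": -0.02, "dy": 0, "dz": 0.02, "ax": 0, "ay": 0, "az": 0, "gripper": 1},
  {"dx": 0, "dy": 0, "dz": 0, "ax": 0, "ay": 0, "az": 0, "gripper": 1},
  {"dx": 0, "dy": 0, "dz": 0, "ax": 0, "ay": 0, "az": 0, "gripper": 1},
])

```text
clock: 24.02
eef_pos: [435.4, 309.8, 153.3]
eef_rot: [-3.136, -0.699, 0.449]
wrist_force: [0.2, -0.3, -5.7]
finger_gap: 15.7
finger_force: 50.0
```

Request:
jog_arm([
  {"dx": -0.02, "dy": 0, "dz": 0.02, "ax": 0, "ay": 0, "az": 0, "gripper": 1},
  {"dx": 0, "dy": 0, "dz": 0, "ax": 0, "ay": 0, "az": 0, "gripper": 1},
  {"dx": 0, "dy": 0, "dz": 0, "ax": 0, "ay": 0, "az": 0, "gripper": 1},
])

```text
clock: 24.4
eef_pos: [435.4, 309.9, 152.4]
eef_rot: [-3.136, -0.7, 0.449]
wrist_force: [-0.6, 0.2, -3.0]
finger_gap: 15.4
finger_force: 50.0
```

Request:
jog_arm([
  {"dx": -0.01, "dy": 0, "dz": 0.02, "ax": 0, "ay": 0, "az": 0, "gripper": 1},
  {"dx": 0, "dy": 0, "dz": 0, "ax": 0, "ay": 0, "az": 0, "gripper": 1},
  {"dx": 0, "dy": 0, "dz": 0, "ax": 0, "ay": 0, "az": 0, "gripper": 1},
])

```text
clock: 24.78
eef_pos: [436.0, 310.4, 152.3]
eef_rot: [-3.136, -0.701, 0.45]
wrist_force: [-2.5, 1.9, 5.1]
finger_gap: 15.9
finger_force: 50.0
```

It's seated on the shelf at 152.3, as expected. Releasing and backing out.

Request:
jog_arm([
  {"dx": 0, "dy": 0, "dz": 0, "ax": 0, "ay": 0, "az": 0, "gripper": 0.4},
  {"dx": 0, "dy": 0, "dz": 0, "ax": 0, "ay": 0, "az": 0, "gripper": 0.4},
  {"dx": 0, "dy": 0, "dz": 0, "ax": 0, "ay": 0, "az": 0, "gripper": 0.4},
  {"dx": 0, "dy": 0, "dz": 0, "ax": 0, "ay": 0, "az": 0, "gripper": 0.4},
  {"dx": 0, "dy": 0, "dz": 0, "ax": 0, "ay": 0, "az": 0, "gripper": 0.4},
  {"dx": 0, "dy": 0, "dz": -0.3, "ax": 0, "ay": 0, "az": 0, "gripper": 0.4},
  {"dx": 0, "dy": 0, "dz": -0.6, "ax": 0, "ay": 0, "az": 0, "gripper": 0.4},
  {"dx": 0, "dy": 0, "dz": -0.8, "ax": 0, "ay": 0, "az": 0, "gripper": 0.4},
  {"dx": 0, "dy": 0, "dz": -0.8, "ax": 0, "ay": 0, "az": 0, "gripper": 0.4},
  {"dx": 0, "dy": 0, "dz": -0.8, "ax": 0, "ay": 0, "az": 0, "gripper": 0.4},
])

```text
clock: 26.02
eef_pos: [358.2, 271.8, 253.6]
eef_rot: [-3.136, -0.7, 0.45]
wrist_force: [-0.7, -0.1, -0.5]
finger_gap: 56.5
finger_force: 0.0
```

Request:
jog_arm([
  {"dx": 0.2, "dy": 0, "dz": -0.5, "ax": 0, "ay": 0, "az": 0, "gripper": 0.4},
  {"dx": 0.2, "dy": 0, "dz": -0.3, "ax": 0, "ay": 0, "az": 0, "gripper": 0.4},
  {"dx": 0, "dy": 0, "dz": 0, "ax": 0, "ay": 0, "az": 0, "gripper": 0.4},
  {"dx": 0, "dy": 0, "dz": 0, "ax": 0, "ay": 0, "az": 0, "gripper": 0.4},
  {"dx": 0, "dy": 0, "dz": 0, "ax": 0, "ay": 0, "az": 0, "gripper": 0.4},
])

```text
clock: 26.65
eef_pos: [351.7, 268.4, 286.4]
eef_rot: [-3.136, -0.698, 0.45]
wrist_force: [0.3, 0.1, -0.3]
finger_gap: 56.2
finger_force: 0.0
```

```bash
python3 - <<'E'
from h import *
import cv2
st(Rt(40,.45))
a=cams.camera("side")["image"][50:300,130:330,::-1]; b=cams.camera("top")["image"][170:290,80:380,::-1]
a=cv2.resize(a,(360,450),interpolation=2); b=cv2.copyMakeBorder(cv2.resize(b,(440,176),interpolation=2),0,274,0,0,0)
cv2.imwrite("pics/c5.png",np.hstack([a,b]))
E
```

```text
[351.7 268.4 286.4] q [ 0.64 -0.37  2.14 -0.18  0.69  1.86] rerr [-0.3  0.  -0. ] F [ 0.3  0.1 -0.3] 26.65 56.18658104466259
```

View pics/c5.png

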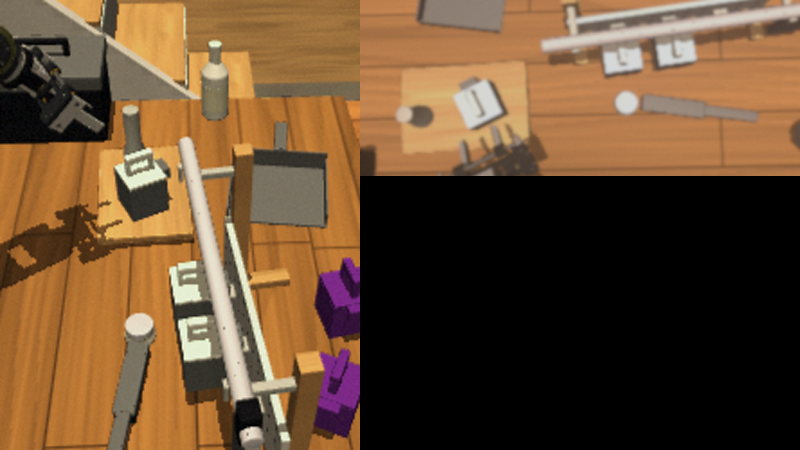

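The tub stands upright on the shelf beside the torch (side view (142,180)). The other two hang in place at (190,285) and (205,345), and the gripper is clear.

```bash
python3 -c "
from cell import job
print(job.sign_off())"
```

```text
the job is handed in; nothing more can be done
None
```

The heavy tub (about 6 N when lifted, against about 1.5 N for the other two) is standing upright on the shelf beside the torch, the two light tubs hang on their own hooks, and the job was handed in at about 27 s; no verdict was returned.

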